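Rehang the lift-off gate of a sloping vial tray and load two vials behind it

ROBOT

A 7-joint arm with a two-finger parallel gripper is mounted at the origin on a cart in front of the work surface, level with it; the furniture and walls round the work are solid. World frame = base frame: x ahead of the robot, y to its left, z up, the work surface at z = 0. Lengths are in m, angles in rad, forces in N, time in s.
With the tool pointing down it reaches from about 0.4 to 0.85 m from the base axis. Payload 4.5 kg.
Tool frame: the origin (TCP) lies between the finger pads; the fingertips stand r.finger_overhang ahead of it and the grasp point (between the pads) lies 8 mm behind it (r.finger_overhang is the distance from the TCP to the fingertips, in m); z points along the fingers, x is the direction in which the jaws open and shut, and the axes are right-handed (so a half turn about z gives the same grasp; the last joint's range is limited). The gripper opens to 88 mm and grips with 3 to 60 N. Pads are 18 mm wide; open, the fingers measure 123 mm over their backs; the gripper's body (75 mm by 187 mm) begins 45 mm behind the grasp point.
Start: joints at [-1.163, 0.689, -0.195, 1.565, 0.157, 0.902, -0.215], TCP at [0.228, 0.582, 0.25] pointing down, gripper open.
Joint ranges: [-3.01, 3.01], [-0.46, 2.08], [-1.47, 1.51], [0.13, 2.56], [-1, 4.14], [0.04, 2.09], [-2.66, 2.66]. Speed limits (rad/s): [2.57, 2.57, 3.14, 3.14, 3.14, 3.14, 3.14].

INTERFACE

Orientations are given as a unit quaternion [x, y, z, w].
In Python, from plant import r gives the robot as it stands.
- The arm moves only by the tool move_arm, never from a script. Its argument "targets" is a list that holds one entry, the list of rows, each a list of 7 numbers: the turn, a rotation vector about the world's x, y, z in rad, then the shift along the world's x, y, z in m, then the opening, from 0 (shut) to 1 (fully open). A call has 1 to 5 rows; each row shifts and turns the pose as measured when the row begins; what a row does not reach is not made up. A row lasts 1/10 s, in which the tool goes at most 50 mm and 8.59 degrees, less where a joint would pass 70% of its speed; a pose out of reach is approached as far as the arm can. A call with a gripper value outside its range is refused whole. The fingers move at their own pace and stop on an object; "force" is the grip in N (left out, the last holds). Time passes only in rows, so rows that do not move let the fingers close. It gives the time, the measured TCP pose, the force and the opening at its end, in the units of the state.
- r.get_state(): the state, without advancing time (a new reading comes with each control period).
- r.snapshot(name): name is "side" or "top" or "wrist"; returns a dict with "frame" (480x640x3 uint8, red, green, blue), "K" (3x3 intrinsics, pixels), "T" (4x4, takes a point from camera to world coordinates). Camera axes: x right, y up, looking along -z (the intrinsics and any distortion apply to the point x, -y, -z); pixel columns grow to the right and rows downward; lengths in m; the calibration is good to about 2 mm. A picture is of the moment at which its call begins. There is no depth.
- r.finish_job(): hands the job in, once; it reports no verdict.
Trained networks look in a picture, given as the dict that the camera call returned (one of the last four; its "shot" number tells which), for a name from the list of things; names that differ only in an ending like _2 or _b are one class to them, and where a whole thing is asked for, a point or a joint stands for the part that bears it (a point fixed in the world has none). Each returns a list of dicts, best first, with "score" (0 to 1); they miss things now and then, are a little off and sometimes report something else, mostly with a low value. They report only what shows in the picture. A call takes as long as a camera call. They do not tell look-alikes from the thing itself.
- r.find_in(picture, query): "centre" ([row, column] in pixels, amid what is visible of it).
The state is a dict: "clock": time; "q": joint angles; "qd": joint speeds; "joint_torque": joint torques, N m; "tool_pos": TCP position; "eef_rot": TCP orientation; "contact_force": force on the tool from outside, world axes, zero at the start; "moment": the same for the moment, N m; "opening": opening from 0.0 (shut) to 1.0 (fully open).
Only numpy, scipy, OpenCV 4.12 (cv2) and the standard library are available. Lean on these libraries where they do the work, as an engineer would, in place of code of your own. Each camera call takes 0.05 s, during which the arm holds its last target. There are 200 camera calls.

TASK

The front gate of the sloping vial tray has been washed and stands in the drying rack. Hang it back on the tray: both knuckles fully down on the two pintles at the same time, the gate shut across the front with its free end dropped behind the keeper lip, and let go of it. Then lay both loose vials crosswise in the tray, so that they rest one behind the other on its floor against the shut gate; leave the other loose things where they are.

Things in the scene. Friction and masses are not known exactly. Their poses are not given: they have to be found in the camera images.
- tray: Fixed open-topped aluminium tray (sizes in mm). Origin on the bench under the middle of the gate line at its open front; +x into the tray, +y to the hinge side. Inside y -55..55, x 12..151; walls 3 thick, tops z = 77. Front sill x -16..18, top z = 8. The gate, home, has its origin at x 0, y 0, z 10 and the tray's axes; play 2 on the pintles, 3 to 4 at the keeper.
- tray_floor (a point): Point on the tray's inner floor, on the middle line, 85 mm behind the gate line, 21.5 mm above the bench. The floor slopes down 7 degrees towards the gate (12 mm above the bench at the gate): a vial laid here parallel to the gate and let go rolls to the gate, or out of the tray if no gate hangs there.
- pintle_low (a point): Centre of the lower pintle's seat (top of its bracket), at x 0, y 71, z 14 mm of the tray. The upright pin, 7 mm thick, rises 14 mm from it, its last 4.5 mm tapered. Brackets are 18 wide (y 62..80) and reach 10 mm in front of the pin line; behind is a hinge plate, its face at x = 12.
- pintle_high (a point): Same on the upper bracket, right above the lower one, seat at z 60 mm of the tray. This bracket is 5 mm thick (underside z 55), so the lower knuckle cannot come down past it: bring the gate in level from the front (along tray +x), lifted 20 mm above home, then straight down.
- keeper (a point): Foot of the keeper lip's inner face on the sill, tray x -9, y -48, z 8 mm. The lip is 24 mm long along y, 3 thick, upright to z 18 and flared forward to z 24. The gate's bottom rail at its free end drops behind it, in front of a flange whose face is at tray x = 8.
- gate: Loose steel gate, 140 to 240 g: two rails, two stiles, four bars, 118 wide, 10 thick, 74 high; two knuckles on one edge. Stands upright in the drying rack. Origin: underside of the bottom rail; x normal to the gate, y towards the knuckles, z up. Frame spans y -62..56 mm. Knuckle axis at y 71, outer diameter 18, bore 11 right through; knuckles at z 4..18 and 50..64.
- gate_rail (a point): Middle of the gate's top rail, 63 mm above the gate's underside and 11 below its top; the rail is 22 high, 10 thick. Grip it here across the thickness (along the gate's x); the gate balances about here.
- knuckle_low (a point): Centre of the lower end of the lower knuckle's bore; home it sits on pintle_low.
- knuckle_high (a point): Centre of the lower end of the upper knuckle's bore; home it sits on pintle_high.
- rack: Fixed steel drying rack, 120 x 100 mm. Origin on the bench under its middle. The gate stands on its bars (8 mm high), parallel to rack y, between two wire hoops (44 high, 2 mm play each side) at rack x = -28: lift it straight up 45 mm to clear. A clear dish, 90 across, 15 thick, fixed to the rack, stands on edge at rack x 22..38, its top 98 high.
- vial_1: Loose empty glass vial with white cap, 25 diameter x 92 mm long, 28 to 56 g, lying on its side on the bench; it rolls when pushed. Origin: its centre; y along its axis, towards the cap (either way round in the tray will do).
- cap_1: Bystander: black screw cap, 59 diameter x 28 high, behind the tray. Origin: centre of its underside.
- vial_2: Second vial, the same in every way as vial_1.
- steel_cup: Bystander: steel cup, 33 diameter x 64 high, near the end of vial_1. Origin: centre of its underside.
- reagent_1: Bystander: small amber bottle, 34 diameter x 75 high, beside vial_1. Origin: centre of its underside.
- bottle_4: Bystander: culture bottle with black cap, 104 diameter x 150 high, standing behind the tray and rack. Origin: centre of its underside.
- swab_tin: Bystander: round open tin, 61 diameter x 35 high, at the right. Origin: centre of its underside.
- film_roll: Bystander: roll of white film, 61 diameter x 26 high, at the left. Origin: centre of its underside.
- petri_1: Bystander: lidded dish lying flat, 90 diameter x 15 high, in front of the tray. Origin: centre of its underside.
Mind the look-alikes: they are no part of the job. What is shaped like the vial_2 but red is not meant.

How it is judged:
On the way, in this order (a step that is already met when the one before it is completed fails the run):
1. the gate is hung on both pintles, shut behind the keeper lip, and let go (distance between knuckle_low and pintle_low below 0.004 m and distance between knuckle_high and pintle_high below 0.004 m and angle between the x axis of gate and the x axis of tray, either way round below 0.07 rad and contact force between the fingers and gate below 0.5 N), for 0.2 s.
2. both vials lie crosswise on the tray floor against the shut gate (all of step 1 and x of vial_1 in the frame of tray between 0.01 and 0.06 m and y of vial_1 in the frame of tray between -0.02 and 0.02 m and z of vial_1 in the frame of tray between 0.018 and 0.04 m and angle between the y axis of each of vial_1, vial_2 and the y axis of tray, either way round below 0.15 rad and linear speed of each of vial_1, vial_2 below 0.03 m/s and x of vial_2 in the frame of tray between 0.01 and 0.06 m and y of vial_2 in the frame of tray between -0.02 and 0.02 m and z of vial_2 in the frame of tray between 0.018 and 0.04 m), for 0.2 s.
At the end, for the whole second after the job is handed in: Gate released, both knuckles within 4 mm of their seats, shut to 0.07 rad; both vials at rest on the tray floor, 10 to 60 mm behind the gate line, within 20 mm of the middle, 18 to 40 mm high (tray frame), crosswise to 0.15 rad (all of step 2 and linear speed of gate below 0.02 m/s); the robot touches nothing.
It fails at once if a bystander is pushed more than 30 mm away or knocked over (distance of any of steel_cup, reagent_1, bottle_4, swab_tin, film_roll, petri_1, cap_1 from where it was at the start of the episode above 0.03 m or angle between any of steel_cup, reagent_1, bottle_4, swab_tin, film_roll, petri_1, cap_1's own z axis and vertical above 0.5 rad).
It also fails if it takes over 72 s, if anything falls off the work surface, if the arm or the gripper's body presses on something with over 40 N, if the wrist force passes 120 N, or if a joint passes its speed limit or range.

## Working session

There is one attempt and no reset: what is moved stays moved. The work goes in short steps, Python scripts to look and compute and a tool call to move; the robot and the scene stay as the last step left them, time stands still between calls to the robot, and variables do not carry over. Pictures are saved under pics/ and viewed, about 8 in all and at most 12, crops included, and the job is handed in when it is done.

Besides the shell and the picture viewer there is one more tool, called after ">>>" as name([rows], argument=value, ...), one row to a line, values as JSON. move_arm: Moves the arm, as the interface text tells. Its arguments: {"type":"object","properties":{"targets":{"type":"array","items":{"type":"array","items":{"type":"array","items":{"type":"number"}}}},"force":{"type":"number"}},"required":["targets"]}

```bash
mkdir -p pics; ls
cat > h.py <<'E'
import numpy as np, cv2
from plant import r
from scipy.spatial.transform import Rotation as R
def ray(s,rc):
    K,T=s["K"],s["T"]; d=np.linalg.inv(K)@np.array([rc[1],rc[0],1.]); d=T[:3,:3]@np.array([d[0],-d[1],-d[2]])
    return T[:3,3],d
def onz(s,rc,z):
    o,d=ray(s,rc); return o+d*(z-o[2])/d[2]
def proj(s,p):
    T=s["T"]; c=T[:3,:3].T@(np.asarray(p,float)-T[:3,3]); q=s["K"]@np.array([c[0],-c[1],-c[2]]); return q[:2]/q[2]
def tri(a,ra,b,rb):
    o,d=ray(a,ra);p,e=ray(b,rb);d/=np.linalg.norm(d);e/=np.linalg.norm(e)
    t=np.linalg.lstsq(np.c_[d,-e],p-o,rcond=None)[0];x,y=o+d*t[0],p+e*t[1];return (x+y)/2,np.linalg.norm(x-y)
def save(s,n,im=None): cv2.imwrite(f"pics/{n}.png",cv2.cvtColor(s["frame"] if im is None else im,cv2.COLOR_RGB2BGR))
E
python3 - <<'E'
from h import *
t=r.snapshot("top");s=r.snapshot("side")
im=np.hstack([t["frame"],s["frame"]]); save(t,"top0");save(s,"side0")
print(r.finger_overhang,r.get_state())
for n,q in(("top",t),("side",s)):
    print(n,q["T"][:3,3].round(3),q["K"].round(1).tolist(),{k:v for k,v in q.items() if k not in("frame","K","T")})
    for x in ["gate","gate_rail","knuckle_low","knuckle_high","pintle_low","pintle_high","keeper","tray","tray_floor","rack","vial_1","steel_cup","reagent_1","petri_1","bottle_4","cap_1"]:
        print(x,[(np.round(d["centre"]).tolist(),round(d["score"],2)) for d in r.find_in(q,x)][:4])
E
```

```text
pics
0.011 {'clock': 0.1, 'q': array([-1.16317241,  0.68989789, -0.19451553,  1.56623612,  0.1573177 ,
        0.90250063, -0.21506577]), 'qd': array([ 1.60987897e-05, -2.39445905e-04, -9.37173559e-05, -2.65955180e-03,
       -6.95127160e-04, -4.20323571e-04,  2.73252829e-04]), 'joint_torque': array([-3.27289439e-03, -5.28501284e+01, -1.27164915e+00, -1.53836972e+01,
       -5.26267744e-02,  1.98204376e-03,  3.81923996e-05]), 'tool_pos': array([0.22808171, 0.58130734, 0.24899254]), 'eef_rot': array([ 8.26156032e-01,  5.63440796e-01, -6.40411026e-04,  5.19809461e-04]), 'contact_force': array([-0.57572068,  0.50044028,  0.33940822]), 'moment': array([-0.03092809,  0.00014769, -0.05949047]), 'opening': 1.0003059329312247}
top [0.346 0.02  1.407] [[521.5, 0.0, 324.0], [0.0, 521.5, 243.1], [0.0, 0.0, 1.0]] {'shot': 1}
gate [([242.0, 211.0], 0.53)]
gate_rail [([248.0, 215.0], 0.82), ([326.0, 357.0], 0.24)]
knuckle_low [([247.0, 212.0], 0.83)]
knuckle_high [([244.0, 216.0], 0.68)]
pintle_low [([236.0, 326.0], 0.97)]
pintle_high [([234.0, 325.0], 0.75), ([305.0, 247.0], 0.62), ([217.0, 432.0
[... 543 characters left out ...]
86.0, 324.0], 0.85)]
gate_rail [([188.0, 325.0], 0.96)]
knuckle_low [([188.0, 323.0], 0.64), ([212.0, 272.0], 0.16)]
knuckle_high [([186.0, 325.0], 0.63)]
pintle_low [([250.0, 343.0], 0.61)]
pintle_high [([250.0, 342.0], 0.82), ([280.0, 242.0], 0.43)]
keeper [([250.0, 342.0], 0.96)]
tray [([246.0, 342.0], 0.88), ([360.0, 297.0], 0.46)]
tray_floor [([250.0, 343.0], 0.74)]
rack [([196.0, 342.0], 0.61)]
vial_1 [([361.0, 298.0], 0.67), ([193.0, 260.0], 0.59), ([214.0, 274.0], 0.49)]
steel_cup [([396.0, 310.0], 0.87)]
reagent_1 []
petri_1 [([280.0, 243.0], 0.84)]
bottle_4 [([192.0, 388.0], 0.66), ([274.0, 407.0], 0.2)]
cap_1 [([273.0, 403.0], 0.85), ([246.0, 342.0], 0.63), ([193.0, 340.0], 0.27)]
```

Run:
```python
import cv2
a=cv2.imread("pics/top0.png")[140:380,140:540]; b=cv2.imread("pics/side0.png")[140:420,200:460]
cv2.imwrite("pics/t1.png",cv2.resize(a,(800,480),interpolation=cv2.INTER_CUBIC))
cv2.imwrite("pics/s1.png",cv2.resize(b,None,fx=2.14,fy=2.14,interpolation=cv2.INTER_CUBIC))
```

```text
(no output)
```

View pics/t1.png

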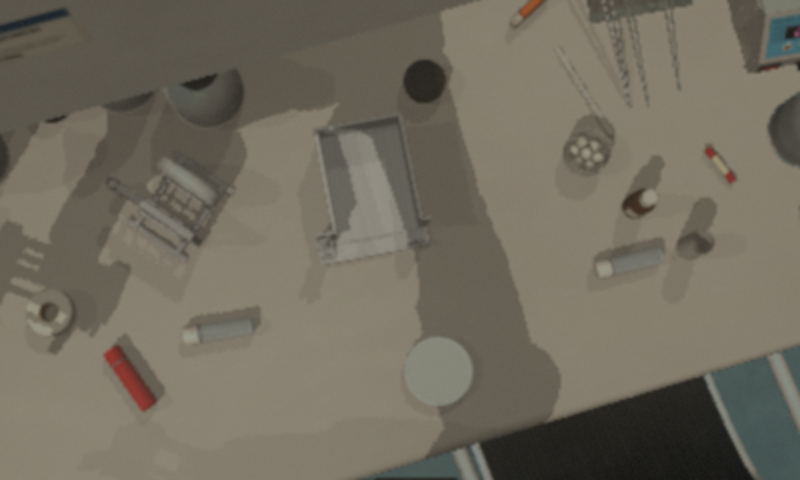

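View pics/s1.png

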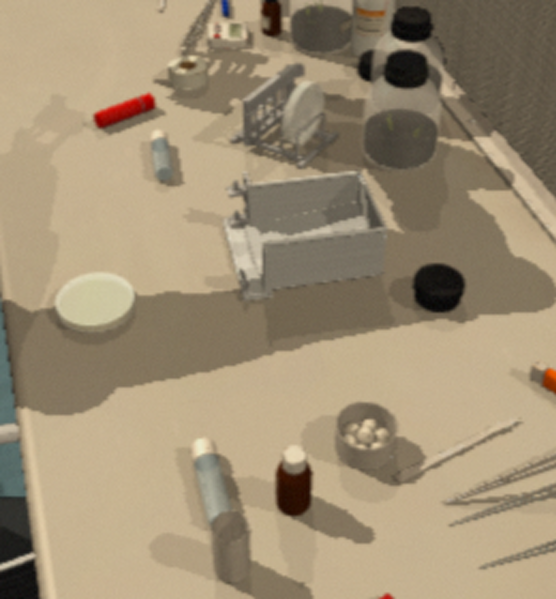

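Run:
```python
from h import *
t=r.snapshot("top");w=r.snapshot("wrist");save(w,"w0")
def c(x,y,z): return onz(t,[140+y/2,140+x/2],z).round(3)
print("BL,BR",c(318,128,.077),c(402,117,.077),"hinge",c(326,236,.065),"keeper",c(425,236,.02), "frontL,R",c(325,264,.008),c(428,240,.02))
print("gate ends",c(110,182,.075),c(195,240,.075))
print("vials",c(218,330,.0125),c(250,325,.0125),c(185,336,.0125),c(630,262,.0125),c(662,256,.0125),c(598,270,.0125))
print("petri",c(438,371,.015),"bottle",c(205,90,.1),"cup",c(695,243,.06),"reag",c(640,203,.07))
T=w["T"];S=r.get_state();Rt=R.from_quat(S["eef_rot"]).as_matrix()
print(T.round(3).tolist(),w["K"].tolist());print("cam in tool",(Rt.T@(T[:3,3]-S["tool_pos"])).round(4),(Rt.T@T[:3,:3]).round(3).tolist())
print(Rt.round(3))
```

```text
BL,BR [0.683 0.061 0.077] [ 0.696 -0.049  0.077] hinge [0.541 0.054 0.065] keeper [ 0.545 -0.078  0.02 ] frontL,R [0.512 0.057 0.008] [ 0.54  -0.082  0.02 ]
gate ends [0.617 0.332 0.075] [0.539 0.222 0.075]
vials [0.426 0.2   0.012] [0.432 0.158 0.012] [0.419 0.244 0.012] [ 0.505 -0.354  0.012] [ 0.512 -0.398  0.012] [ 0.495 -0.31   0.012]
petri [ 0.366 -0.09   0.015] bottle [0.731 0.206 0.1  ] cup [ 0.522 -0.429  0.06 ] reag [ 0.575 -0.357  0.07 ]
[[0.366, -0.889, -0.276, 0.157], [0.931, 0.35, 0.107, 0.61], [0.002, -0.296, 0.955, 0.384], [0.0, 0.0, 0.0, 1.0]] [[395.123270883087, 0.0, 322.055785078012], [0.0, 395.123270883087, 238.09285781273348], [0.0, 0.0, 1.0]]
cam in tool [ 1.000e-04 -7.700e-02 -1.346e-01] [[1.0, 0.001, -0.001], [0.0, -0.955, -0.296], [-0.002, 0.296, -0.955]]
[[ 0.365  0.931  0.   ]
 [ 0.931 -0.365  0.   ]
 [ 0.     0.    -1.   ]]
```

>>> move_arm([
  [[0,0,-0.09,0.035,-0.03,0,1],[0,0,-0.09,0.035,-0.03,0,1],[0,0,-0.09,0.035,-0.03,0,0.5],[0,0,-0.09,0.035,-0.03,0,0.5],[0,0,-0.09,0.035,-0.03,0,0.5]],
])

```text
clock: 2.3
tool_pos: [0.3989, 0.4341, 0.2502]
eef_rot: [0.931, 0.365, 0.0, -0.005]
contact_force: [0.3, 0.1, -0.0]
opening: 0.754
```

>>> move_arm([
  [[0,0,-0.09,0.035,-0.03,0,0.5],[0,0,-0.09,0.035,-0.03,0,0.5],[0,0,-0.09,0.035,-0.03,0,0.5],[0,0,-0.09,0.035,-0.03,0,0.5],[0,0,0,0.0,0,0,0.5]],
])

```text
clock: 2.8
tool_pos: [0.5503, 0.3011, 0.2511]
eef_rot: [0.984, 0.179, 0.004, -0.002]
contact_force: [-0.2, -0.5, 0.4]
opening: 0.498
```

Run:
```python
from h import *
w=r.snapshot("wrist");save(w,"w1")
np.savez("w1.npz",K=w["K"],T=w["T"])
S=r.get_state();print(S["tool_pos"],R.from_quat(S["eef_rot"]).as_matrix().round(3).tolist(),S["q"].round(2),S["opening"])
for x in ["gate_rail","knuckle_low","knuckle_high","rack"]:
    print(x,[(np.round(d["centre"]).tolist(),round(d["score"],2)) for d in r.find_in(w,x)][:4])
```

```text
[0.54744257 0.30450894 0.25101244] [[0.934, 0.358, 0.005], [0.358, -0.934, 0.009], [0.007, -0.007, -1.0]] [-0.58  0.68 -0.    1.57 -0.01  0.88 -0.21] 0.49797798294263207
gate_rail [([240.0, 352.0], 0.8)]
knuckle_low [([241.0, 354.0], 0.73)]
knuckle_high [([242.0, 354.0], 0.86)]
rack [([286.0, 356.0], 0.83)]
```

View pics/w1.png

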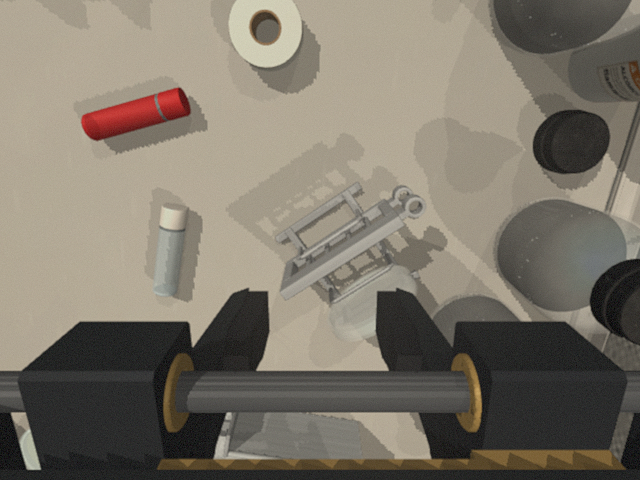

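```bash
cat > g.py <<'E'
from h import *
from scipy.optimize import least_squares
def fit(w,pts,px,x0):
    """planar pose x,y,yaw of body with known z0"""
    pts=np.array(pts,float)
    def P(v): 
        A=R.from_euler("z",v[2]).as_matrix(); return [proj(w,A@p+[v[0],v[1],0]) for p in pts]
    s=least_squares(lambda v:(np.array(P(v))-px).ravel(),x0); return s.x,s.fun.reshape(-1,2)
E
python3 - <<'E'
from g import *
z=np.load("w1.npz");w=dict(K=z["K"],T=z["T"]);im=cv2.imread("pics/w1.png")
# knuckle top ring, free-end top corners (gate frame + 8 mm rack bars)
pts=np.array([[0,71,72],[-5,-62,82],[5,-62,82]])/1e3
x,f=fit(w,pts,np.array([[415,206],[279,287],[288,299]]),[.578,.277,-.61]);print(x,f.round(1))
A=R.from_euler("z",x[2]).as_matrix()
def q(p): return proj(w,A@(np.array(p)/1e3)+[x[0],x[1],0])
sc=4;o=np.array([250,170])
c=cv2.resize(im[170:310,250:440],None,fx=sc,fy=sc,interpolation=cv2.INTER_CUBIC)
def ln(P,col):
    cv2.polylines(c,[np.int32([(q(p)-o+.5)*sc for p in P])],True,col,1)
ln([[-5,-62,82],[5,-62,82],[5,56,82],[-5,56,82]],(0,0,255))
t=np.linspace(0,6.28,24)
for zz,cc in((72,(0,255,0)),(26,(255,0,0))): ln([[9*np.cos(a),71+9*np.sin(a),zz] for a in t],cc)
cv2.imwrite("pics/w1c.png",c)
E
```

```text
[ 0.57982099  0.27941236 -0.62224653] [[ 2.1 -1.3]
 [-0.   2.3]
 [-2.1 -0.7]]
```

View pics/w1c.png

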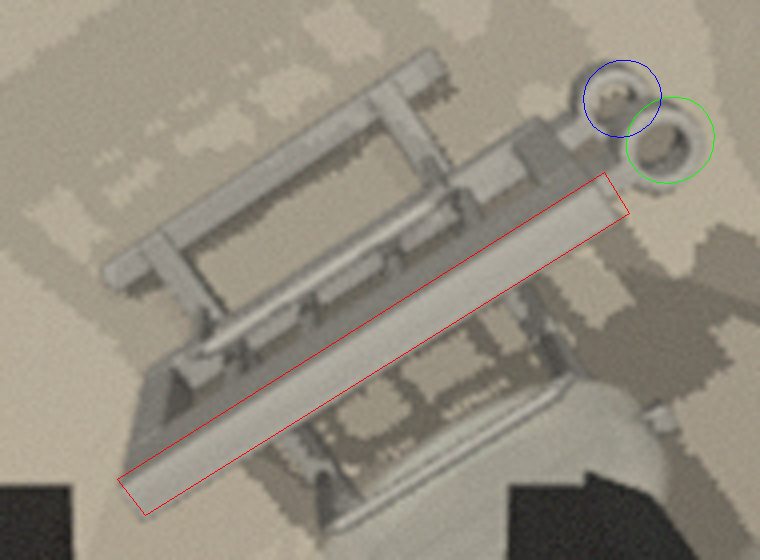

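>>> move_arm([
  [[-0.003,0.002,-0.141,0.008,-0.006,0,0.4],[-0.003,0.002,-0.141,0.008,-0.006,0,0.4],[-0.003,0.001,-0.141,0.008,-0.006,0,0.4],[0,0,-0.141,0.0085,-0.007,0,0.4],[0,0,-0.141,0,0,0,0.4]],
])

```text
clock: 3.55
tool_pos: [0.5682, 0.2955, 0.2511]
eef_rot: [0.986, -0.167, -0.002, -0.005]
contact_force: [0.1, 0.5, -0.1]
opening: 0.4
```

>>> move_arm([
  [[0,0,-0.141,0,0,-0.02,0.4],[0,0,-0.141,0,0,-0.02,0.4],[0,0,0,0,0,0,0.4]],
])

```text
clock: 3.85
tool_pos: [0.5645, 0.302, 0.2108]
eef_rot: [0.952, -0.305, -0.002, -0.007]
contact_force: [-0.7, -0.0, -0.6]
opening: 0.395
```

```bash
cat > st.py <<'E'
from h import *
S=r.get_state();M=R.from_quat(S["eef_rot"]).as_matrix();p=S["tool_pos"]
print("t",S["clock"],"pos",p.round(4),"jaw",round(np.arctan2(M[1,0],M[0,0]),4),"tiltfix",np.cross(M[:,2],[0,0,-1]).round(4),"F",S["contact_force"].round(1),"op",round(S["opening"],3),"q",S["q"].round(2))
E
python3 st.py
```

```text
t 3.85 pos [0.5645 0.302  0.2108] jaw -0.619 tiltfix [-0.0146  0.0004  0.    ] F [-0.7 -0.  -0.6] op 0.395 q [-0.7   0.77  0.26  1.58 -0.26  0.83 -0.94]
```

>>> move_arm([
  [[-0.014,0,-0.003,0.0155,-0.0225,-0.03,0.4],[0,0,0,0,0,0,0.4]],
])

```text
clock: 4.05
tool_pos: [0.5787, 0.283, 0.1813]
eef_rot: [0.954, -0.299, -0.0, -0.001]
contact_force: [-1.1, -1.5, 0.1]
opening: 0.398
```

```bash
python3 st.py
```

```text
t 4.05 pos [0.5787 0.283  0.1813] jaw -0.6082 tiltfix [-0.0023  0.0004  0.    ] F [-1.1 -1.5  0.1] op 0.398 q [-0.66  0.81  0.25  1.58 -0.26  0.78 -0.9 ]
```

Descend, then close.

>>> move_arm([
  [[-0.002,0,-0.014,0.001,-0.003,-0.04,0.4],[0,0,0,0,0,-0.04,0.4],[0,0,0,0,0,-0.03,0.4],[0,0,0,0,0,-0.006,0.4],[0,0,0,0,0,0,0.4]],
])

```text
clock: 4.55
tool_pos: [0.5804, 0.2899, 0.069]
eef_rot: [0.955, -0.295, 0.002, -0.007]
contact_force: [1.8, 0.4, 0.4]
opening: 0.397
```

```bash
python3 st.py
```

```text
t 4.55 pos [0.5804 0.2899 0.069 ] jaw -0.5997 tiltfix [-0.013   0.0075  0.    ] F [1.8 0.4 0.4] op 0.397 q [-0.63  0.96  0.19  1.63 -0.3   0.56 -0.87]
```

>>> move_arm([
  [[-0.013,0.007,-0.022,0,-0.0105,-0.004,0.4],[-0.003,0.001,-0.003,0,-0.001,0,0.4]],
])

```text
clock: 4.75
tool_pos: [0.5818, 0.2795, 0.0682]
eef_rot: [0.952, -0.307, 0.002, 0.0]
contact_force: [0.2, -0.4, -0.4]
opening: 0.399
```

```bash
python3 st.py
```

```text
t 4.75 pos [0.5818 0.2795 0.0682] jaw -0.6236 tiltfix [0.0013 0.0029 0.    ] F [ 0.2 -0.4 -0.4] op 0.399 q [-0.63  0.96  0.2   1.63 -0.3   0.57 -0.88]
```

>>> move_arm([
  [[0.001,0.002,0,-0.001,0,-0.003,0.0],[0,0,0,0,0,0,0],[0,0,0,0,0,0,0],[0,0,0,0,0,0,0],[0,0,0,0,0,0,0]],
], force=40)

```text
clock: 5.25
tool_pos: [0.5827, 0.2802, 0.0685]
eef_rot: [0.952, -0.307, 0.002, -0.002]
contact_force: [1.2, -0.3, -2.1]
opening: 0.107
```

```bash
python3 st.py
```

```text
t 5.25 pos [0.5827 0.2802 0.0685] jaw -0.6233 tiltfix [-0.0021  0.0058  0.    ] F [ 1.2 -0.3 -2.1] op 0.107 q [-0.63  0.96  0.2   1.63 -0.3   0.57 -0.88]
```

>>> move_arm([
  [[0,0,0,0,0,0.03,0],[0,0,0,0,0,0.03,0],[0,0,0,0,0,0.04,0],[0,0,0,0,0,0.04,0],[0,0,0,-0.01,0,0.03,0]],
])

```text
clock: 5.75
tool_pos: [0.5682, 0.2772, 0.2369]
eef_rot: [0.952, -0.307, -0.002, 0.004]
contact_force: [-0.0, -0.1, -1.9]
opening: 0.108
```

>>> move_arm([
  [[0,0,0.1,-0.025,-0.04,0,0],[0,0,0.1,-0.025,-0.04,0,0],[0,0,0.1,-0.025,-0.04,0,0],[0,0,0.1,-0.02,-0.04,0,0],[0,0,0.1,-0.015,-0.04,0,0]],
])

```text
clock: 6.25
tool_pos: [0.4565, 0.081, 0.2419]
eef_rot: [0.999, -0.045, 0.003, -0.003]
contact_force: [1.2, -1.4, -1.3]
opening: 0.112
```

```bash
python3 st.py
```

```text
t 6.25 pos [0.4565 0.081  0.2419] jaw -0.0903 tiltfix [-0.0054  0.0057  0.    ] F [ 1.2 -1.4 -1.3] op 0.112 q [-0.33  0.5   0.09  2.06 -0.09  0.58 -0.27]
```

>>> move_arm([
  [[0,0,0.1,0,-0.04,-0.02,0],[0,0,0.1,0,-0.04,-0.02,0],[0,0,0,0,-0.02,-0.03,0],[0,0,0,0,0,0,0]],
])

```text
clock: 6.65
tool_pos: [0.4528, -0.0288, 0.1717]
eef_rot: [0.998, 0.056, 0.003, -0.002]
contact_force: [-1.1, 0.1, -1.6]
opening: 0.109
```

```bash
python3 st.py
python3 - <<'E'
from h import *
w=r.snapshot("wrist");save(w,"w2");np.savez("w2.npz",K=w["K"],T=w["T"])
for x in ["knuckle_low","knuckle_high","pintle_low","pintle_high","keeper","tray"]:
    print(x,[(np.round(d["centre"]).tolist(),round(d["score"],2)) for d in r.find_in(w,x)][:4])
E
```

```text
t 6.65 pos [ 0.4528 -0.0288  0.1717] jaw 0.1125 tiltfix [-0.0046  0.0054  0.    ] F [-1.1  0.1 -1.6] op 0.109 q [-0.03  0.61 -0.01  2.16 -0.    0.37  0.08]
knuckle_low [([258.0, 325.0], 0.65), ([217.0, 524.0], 0.27)]
knuckle_high [([259.0, 323.0], 0.79)]
pintle_low [([216.0, 524.0], 0.91)]
pintle_high [([219.0, 522.0], 0.61)]
keeper [([218.0, 524.0], 0.75)]
tray [([217.0, 524.0], 0.78)]
```

View pics/w2.png

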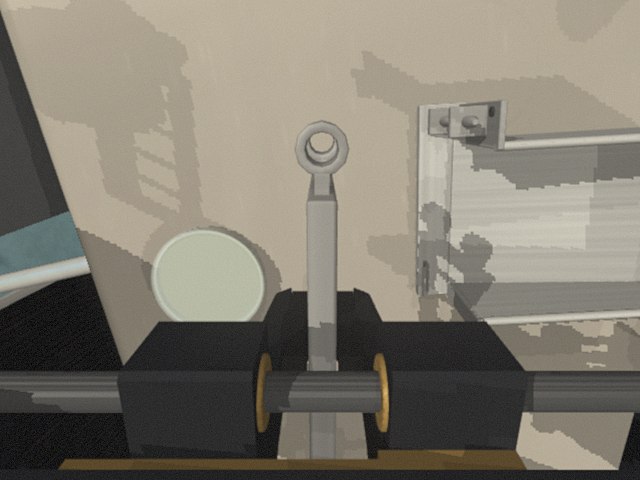

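Run:
```python
import cv2,numpy as np
im=cv2.imread("pics/w2.png")
z=lambda a:cv2.resize(a,None,fx=5,fy=5,interpolation=cv2.INTER_CUBIC)
o=np.zeros((600,800,3),np.uint8)
o[:350,:550]=z(im[90:160,405:515]);o[350:600,:550]=z(im[250:300,405:515]);o[:350,555:800]=z(im[110:180,298:347]);o[350:600,555:800]=z(im[300:350,475:524])
cv2.imwrite("pics/w2c.png",o)
```

```text
(no output)
```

View pics/w2c.png

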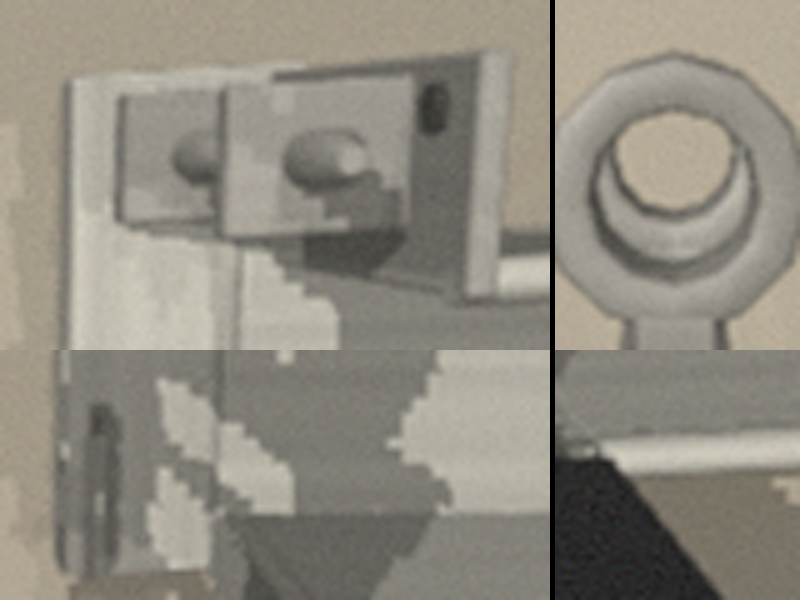

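Run:
```python
from g import *
z=np.load("w2.npz");w=dict(K=z["K"],T=z["T"]);g=cv2.cvtColor(cv2.imread("pics/w2.png"),cv2.COLOR_BGR2GRAY)
for c in(520,560,620,638): print(c,g[120:152,c].tolist(),g[308:326,c].tolist())
pts=np.array([[-10,80,60],[-10,62,60],[12,80,60],[12,62,60],[0,71,74],[-10,80,14],[-10,62,14]])/1e3
px=np.array([[448.6,107],[449,137],[487.4,105],[486.6,135.6],[475.4,121],[429,108.6],[428.6,134]])
def res(v,f=True):
    A=R.from_euler("z",v[2]).as_matrix();P=lambda p:proj(w,A@np.array(p)+[v[0],v[1],0])
    e=(np.array([P(p) for p in pts])-px)
    a,b=P([-.016,.06,.008]),P([-.016,-.055,.008])
    l=[a[0]-(418.6+(a[1]-106)*(-1.2/188)),b[0]-(418.6+(b[1]-106)*(-1.2/188))]
    return np.r_[e.ravel(),l]
s=least_squares(res,[.5366,-.012,.117]);print("tray",s.x.round(4));print(res(s.x).round(1))
A=R.from_euler("z",s.x[2]).as_matrix()
for y in(58,55,-55,-58): print(y,[proj(w,A@np.array([x/1e3,y/1e3,.077])+[s.x[0],s.x[1],0]).round(1).tolist() for x in(30,60,100)])
pin=A@[0,.071,0]+[s.x[0],s.x[1],0];k=onz(w,[147.8,321.8],.175)
print("pin",pin.round(4),"kn",k.round(4),"delta",(pin-k).round(4))
e1,e2=onz(w,[210,322],.185),onz(w,[280,322],.185);print("gate yaw",np.arctan2(*(e2-e1)[[0,1]]*[1,-1]).round(4))
for o in(205,240,280): print(g[o,300:345].tolist())
```

```text
520 [152, 154, 157, 155, 154, 154, 155, 156, 154, 157, 150, 156, 156, 152, 141, 127, 133, 117, 107, 130, 148, 175, 191, 197, 192, 196, 181, 164, 137, 115, 117, 131] [128, 134, 129, 130, 129, 133, 121, 126, 158, 178, 191, 196, 193, 188, 172, 139, 113, 135]
560 [153, 157, 152, 156, 156, 154, 158, 158, 154, 154, 157, 148, 135, 127, 129, 126, 129, 134, 156, 182, 194, 197, 197, 190, 177, 154, 126, 110, 123, 133, 133, 128] [127, 132, 128, 129, 123, 131, 161, 178, 190, 203, 203, 191, 162, 126, 137, 161, 144, 109]
620 [154, 153, 156, 156, 157, 156, 156, 155, 138, 128, 123, 128, 132, 124, 146, 179, 193, 199, 199, 197, 182, 168, 139, 112, 106, 111, 115, 113, 112, 109, 112, 114] [128, 128, 144, 167, 181, 197, 204, 203, 191, 146, 105, 127, 155, 138, 109, 111, 109, 105]
638 [170, 171, 169, 171, 166, 162, 155, 139, 125, 126, 127, 130, 122, 149, 177, 191, 194, 189, 195, 183, 166, 144, 108, 102, 115, 112, 117, 112, 109, 111, 110, 116] [126, 144, 162, 179, 196, 200, 204, 186, 149, 107, 111, 132, 146, 143, 149, 145, 144, 147]
tray [ 0.5434 -0.015   0.1758]
[ 1.3 -0.4  0.   0.8 -0.3 -0.9 -1.2 -0.2 -0.4
[... 325 characters left out ...]
0.175 ]
gate yaw 0.112
[169, 170, 172, 172, 172, 164, 145, 145, 155, 155, 156, 161, 161, 156, 159, 156, 155, 153, 157, 156, 156, 155, 156, 152, 148, 152, 154, 151, 151, 151, 152, 155, 153, 147, 138, 119, 103, 123, 158, 173, 174, 171, 168, 170, 175]
[170, 165, 170, 172, 169, 171, 154, 141, 157, 153, 160, 159, 157, 160, 160, 155, 156, 151, 157, 155, 154, 152, 151, 153, 152, 154, 152, 148, 152, 150, 150, 150, 147, 143, 132, 113, 105, 141, 172, 171, 169, 171, 173, 169, 169]
[171, 167, 167, 160, 160, 161, 153, 140, 143, 153, 157, 159, 158, 158, 157, 160, 155, 156, 155, 150, 152, 149, 154, 151, 152, 149, 149, 154, 151, 152, 150, 152, 146, 140, 127, 107, 110, 147, 171, 170, 168, 173, 168, 167, 168]
```

>>> move_arm([
  [[-0.004,0.005,0.03,0.02,0.005,-0.03,0],[0,0,0.028,0.02,0.004,-0.03,0],[0,0,0,0,0,-0.015,0],[0,0,0,0,0,0,0]],
])

```text
clock: 7.4
tool_pos: [0.5004, -0.0098, 0.1009]
eef_rot: [0.996, 0.094, 0.009, -0.002]
contact_force: [-0.6, 0.3, -1.8]
opening: 0.112
```

```bash
python3 st.py
```

```text
t 7.4 pos [ 0.5004 -0.0098  0.1009] jaw 0.1885 tiltfix [-0.0051  0.0171  0.    ] F [-0.6  0.3 -1.8] op 0.112 q [-0.06  0.78 -0.01  2.08  0.02  0.27  0.09]
```

>>> move_arm([
  [[-0.005,0.017,-0.018,-0.007,-0.01,-0.009,0],[0,0,0,0,0,0,0],[0,0,0,0,0,0,0]],
])

```text
clock: 7.7
tool_pos: [0.4934, -0.0196, 0.0932]
eef_rot: [0.996, 0.085, 0.001, 0.0]
contact_force: [0.3, -0.7, -1.6]
opening: 0.107
```

```bash
python3 st.py
```

```text
t 7.7 pos [ 0.4934 -0.0196  0.0932] jaw 0.1706 tiltfix [0.0005 0.0011 0.    ] F [ 0.3 -0.7 -1.6] op 0.107 q [-0.05  0.79 -0.01  2.08  0.02  0.26  0.09]
```

>>> move_arm([
  [[0,0,0,0.0115,0.002,0,0],[0,0,0,0.0115,0.002,0,0],[0,0,0,0.0115,0.002,-0.001,0],[0,0,0,0,0,0,0]],
])

```text
clock: 8.1
tool_pos: [0.5286, -0.0144, 0.0955]
eef_rot: [0.996, 0.084, 0.002, 0.001]
contact_force: [0.0, -0.2, -1.0]
opening: 0.108
```

```bash
python3 st.py
python3 - <<'E'
from h import *
w=r.snapshot("wrist");save(w,"w3");np.savez("w3.npz",K=w["K"],T=w["T"])
im=w["frame"][80:200,260:420];save(w,"w3c",cv2.resize(im,None,fx=5,fy=5,interpolation=cv2.INTER_CUBIC))
E
```

```text
t 8.1 pos [ 0.5286 -0.0144  0.0955] jaw 0.1686 tiltfix [0.0009 0.0035 0.    ] F [ 0.  -0.2 -1. ] op 0.108 q [-0.06  0.81 -0.01  1.98  0.02  0.34  0.09]
```

View pics/w3c.png

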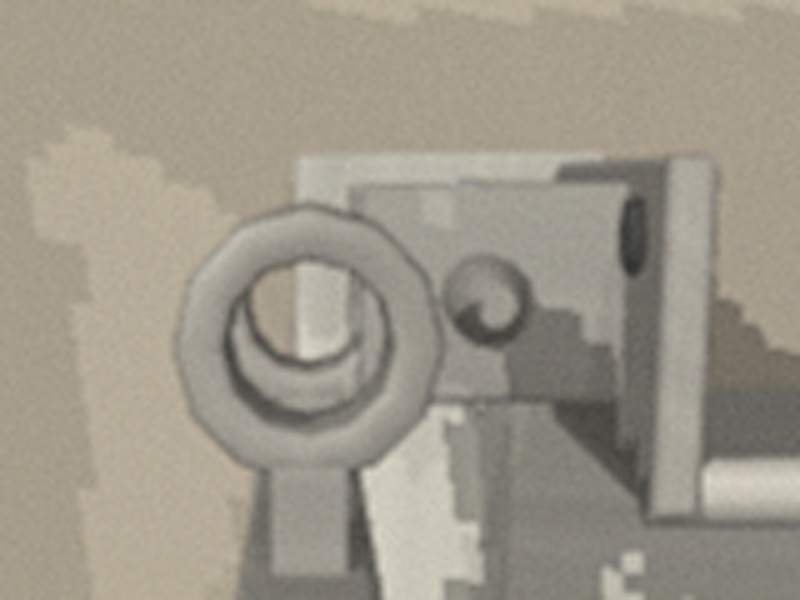

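Run:
```python
from h import *
z=np.load("w3.npz");w=dict(K=z["K"],T=z["T"])
k=onz(w,[147.1,321.9],.099);k2=onz(w,[80+310/5-.4,260+305/5-.4],.085)  # ring top; bore lower rim (visible part)
t=onz(w,[140.3,359.7],.074)
a=.17;A=np.array([[np.cos(a),np.sin(a)],[-np.sin(a),np.cos(a)]])
print("kn",k,"bore low",k2,"pin",t,"delta world",(t-k)[:2].round(4),"tray",(A@(t-k)[:2]).round(4))
for n,p in(("kn->pin tray",A@(np.array([.5309,.0549])-k[:2])),):print(n,p.round(4))
# predicted pixel of bracket corners from tray fit
for p in([-10,80,60],[-10,62,60],[12,62,60],[12,80,60],[0,71,74],[0,71,60]):
    q=R.from_euler("z",.1758).apply(np.array(p)/1e3)+[.5434,-.015,0];u=proj(w,q);print(p,((u-[260,80]+.4)*5).round())
```

```text
kn [0.51701486 0.0519298  0.099     ] bore low [0.51646923 0.05272821 0.085     ] pin [0.5313211  0.05505623 0.074     ] delta world [0.0143 0.0031] tray [0.0146 0.0007]
kn->pin tray [0.0142 0.0006]
[-10, 80, 60] [361. 183.]
[-10, 62, 60] [361. 405.]
[12, 62, 60] [619. 403.]
[12, 80, 60] [628. 181.]
[0, 71, 74] [496. 305.]
[0, 71, 60] [480. 295.]
```

>>> move_arm([
  [[0,0,0,0,0,-0.004,0],[0,0.003,0,0.007,0.0016,0,0],[0,0,0,0.007,0.0015,-0.001,0],[0,0,0,0,0,0,0]],
])

```text
clock: 8.55
tool_pos: [0.5399, -0.0121, 0.0907]
eef_rot: [0.996, 0.084, -0.002, 0.001]
contact_force: [-0.7, 0.1, -1.0]
opening: 0.11
```

```bash
python3 st.py
python3 - <<'E'
from h import *
w=r.snapshot("wrist");save(w,"w4");np.savez("w4.npz",K=w["K"],T=w["T"])
im=w["frame"][80:200,260:420];save(w,"w4c",cv2.resize(im,None,fx=5,fy=5,interpolation=cv2.INTER_CUBIC))
E
```

```text
t 8.55 pos [ 0.5399 -0.0121  0.0907] jaw 0.1676 tiltfix [ 0.0017 -0.0041  0.    ] F [-0.7  0.1 -1. ] op 0.11 q [-0.06  0.83 -0.01  1.94  0.02  0.37  0.09]
```

View pics/w4c.png

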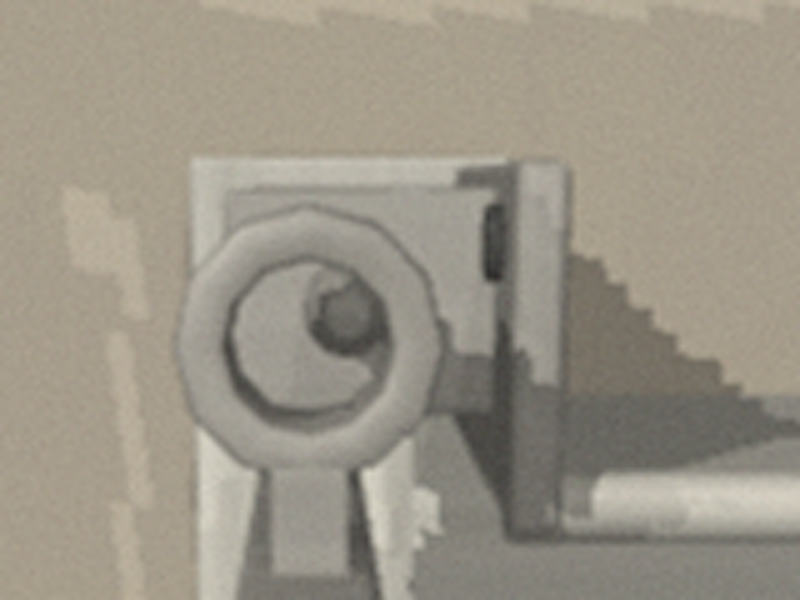

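Run:
```python
from h import *
z=np.load("w4.npz");w=dict(K=z["K"],T=z["T"])
k=onz(w,[147.1,321.9],.0942);t=onz(w,[143.2,329.6],.074);print(k,t,(t-k).round(4))
```

```text
[0.52847176 0.05427687 0.0942    ] [0.531251   0.05467356 0.074     ] [ 0.0028  0.0004 -0.0202]
```

>>> move_arm([
  [[0.001,-0.004,0.003,0.0028,0.0005,0,0],[0,0,0,0,0,0,0]],
])

```text
clock: 8.8
tool_pos: [0.542, -0.0118, 0.0905]
eef_rot: [0.996, 0.085, -0.001, 0.0]
contact_force: [-0.2, -0.4, -2.1]
opening: 0.109
```

```bash
python3 st.py
```

```text
t 8.8 pos [ 0.542  -0.0118  0.0905] jaw 0.1708 tiltfix [ 0.0009 -0.0012  0.    ] F [-0.2 -0.4 -2.1] op 0.109 q [-0.06  0.83 -0.01  1.94  0.02  0.37  0.09]
```

>>> move_arm([
  [[0.001,-0.001,0,0.0006,0.0002,-0.004,0],[0,0,0,0,0,-0.004,0],[0,0,0,0,0,0,0]],
])

```text
clock: 9.1
tool_pos: [0.5422, -0.0117, 0.0818]
eef_rot: [0.996, 0.085, -0.0, -0.0]
contact_force: [-0.7, -0.7, -2.1]
opening: 0.108
```

```bash
python3 st.py
```

```text
t 9.1 pos [ 0.5422 -0.0117  0.0818] jaw 0.1707 tiltfix [-0.     -0.0008 -0.    ] F [-0.7 -0.7 -2.1] op 0.108 q [-0.06  0.85 -0.01  1.94  0.02  0.35  0.09]
```

>>> move_arm([
  [[0,0,0,0.0005,0.0002,-0.003,0],[0,0,0,0,0,-0.003,0],[0,0,0,0,0,-0.003,0],[0,0,0,0,0,0,0]],
])

```text
clock: 9.5
tool_pos: [0.5424, -0.0115, 0.0717]
eef_rot: [0.996, 0.085, -0.001, -0.0]
contact_force: [0.9, 0.3, -1.3]
opening: 0.11
```

```bash
python3 st.py
```

```text
t 9.5 pos [ 0.5424 -0.0115  0.0717] jaw 0.1706 tiltfix [ 0.     -0.0016  0.    ] F [ 0.9  0.3 -1.3] op 0.11 q [-0.06  0.86 -0.01  1.94  0.02  0.33  0.09]
```

>>> move_arm([
  [[0,0,0,0,0,-0.0015,0],[0,0,0,0,0,-0.001,0],[0,0,0,0,0,0,0]],
])

```text
clock: 9.8
tool_pos: [0.5427, -0.0116, 0.0699]
eef_rot: [0.996, 0.085, -0.0, -0.0]
contact_force: [-0.7, -1.3, 2.2]
opening: 0.108
```

```bash
python3 st.py
```

```text
t 9.8 pos [ 0.5427 -0.0116  0.0699] jaw 0.1705 tiltfix [ 0.     -0.0006  0.    ] F [-0.7 -1.3  2.2] op 0.108 q [-0.06  0.87 -0.01  1.94  0.02  0.33  0.09]
```

>>> move_arm([
  [[0,0,0,0,0,0,0.35],[0,0,0,0,0,0,0.35],[0,0,0,0,0,0,0.35],[0,0,0,0,0,0,0.35]],
])

```text
clock: 10.2
tool_pos: [0.5434, -0.0115, 0.0702]
eef_rot: [0.996, 0.085, 0.001, 0.0]
contact_force: [0.1, 0.5, -0.1]
opening: 0.356
```

>>> move_arm([
  [[0,0,0,0,0,0.03,0.35],[0,0,0,0,0,0.04,0.35],[0,0,0,0,0,0.05,0.35],[0,0,0,0,0,0,0.35]],
])

```text
clock: 10.6
tool_pos: [0.5422, -0.0115, 0.1924]
eef_rot: [0.996, 0.085, -0.001, -0.0]
contact_force: [0.9, -0.4, -0.9]
opening: 0.351
```

```bash
python3 st.py
python3 - <<'E'
from h import *
w=r.snapshot("wrist");save(w,"w5");np.savez("w5.npz",K=w["K"],T=w["T"])
E
```

```text
t 10.6 pos [ 0.5422 -0.0115  0.1924] jaw 0.1706 tiltfix [ 0.0001 -0.0026  0.    ] F [ 0.9 -0.4 -0.9] op 0.351 q [-0.06  0.66 -0.01  1.88  0.01  0.61  0.1 ]
```

View pics/w5.png

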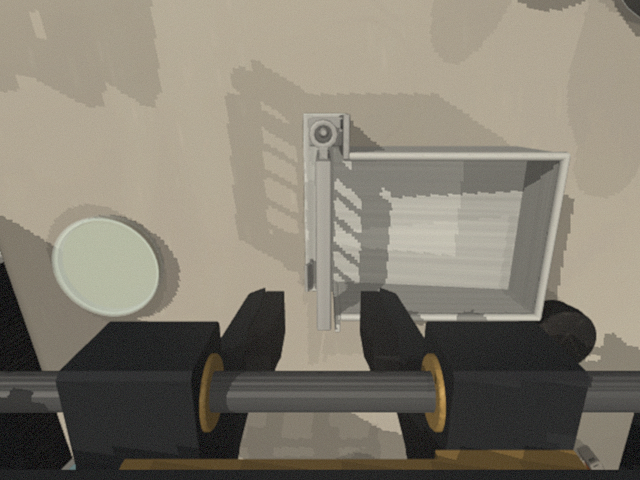

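Run:
```python
from h import *
z=np.load("w1.npz");w=dict(K=z["K"],T=z["T"])
a=onz(w,[206,174.5],.0125);b=onz(w,[295,167],.0125);print(a,b,(a+b)/2,np.linalg.norm(a-b),"yaw",np.arctan2(-(a-b)[0],(a-b)[1]))
```

```text
[0.42161957 0.24758437 0.0125    ] [0.43780887 0.15388984 0.0125    ] [0.42971422 0.2007371  0.0125    ] 0.09508290193889447 yaw 0.17109870248754058
```

>>> move_arm([
  [[0,0,0,-0.02,0.04,0,0.45],[0,0,0,-0.02,0.045,0,0.45],[0,0,0,-0.02,0.045,0,0.45],[0,0,0,-0.02,0.045,0,0.45],[0,0,0,-0.015,0.02,0,0.45]],
])

```text
clock: 11.15
tool_pos: [0.4425, 0.1826, 0.1859]
eef_rot: [0.997, 0.079, -0.004, 0.002]
contact_force: [0.3, -0.1, 0.1]
opening: 0.45
```

```bash
python3 st.py;  python3 - <<'E'
from h import *
w=r.snapshot("wrist");save(w,"w6");np.savez("w6.npz",K=w["K"],T=w["T"])
d=r.find_in(w,"vial_1");print([(x["centre"],x["score"]) for x in d])
for x in d[:2]: print(onz(w,x["centre"],.0125).round(4))
E
```

```text
t 11.15 pos [0.4425 0.1826 0.1859] jaw 0.1575 tiltfix [ 0.0051 -0.0083  0.    ] F [ 0.3 -0.1  0.1] op 0.45 q [-0.52  0.61  0.05  2.06 -0.06  0.48 -0.27]
[([186.3, 311.8], 0.83), ([22.7, 232.5], 0.63)]
[0.4293 0.2045 0.0125]
[0.3575 0.3095 0.0125]
```

>>> move_arm([
  [[0.005,-0.008,0.013,-0.013,0.0185,-0.04,0.45],[0,0,0,0,0,-0.04,0.45],[0,0,0,0,0,-0.03,0.45],[0,0,0,0,0,0,0.45]],
])

```text
clock: 11.65
tool_pos: [0.4297, 0.199, 0.0709]
eef_rot: [0.996, 0.086, 0.0, 0.001]
contact_force: [0.4, -0.3, 0.6]
opening: 0.447
```

```bash
python3 st.py;  python3 - <<'E'
from h import *
w=r.snapshot("wrist");save(w,"w7");np.savez("w7.npz",K=w["K"],T=w["T"])
d=r.find_in(w,"vial_1");print([(x["centre"],x["score"]) for x in d])
for x in d[:2]: print(onz(w,x["centre"],.0125).round(4))
E
```

```text
t 11.65 pos [0.4297 0.199  0.0709] jaw 0.1723 tiltfix [0.0023 0.0009 0.    ] F [ 0.4 -0.3  0.6] op 0.447 q [-0.54  0.83  0.02  2.15 -0.07  0.16 -0.29]
[([260.0, 318.5], 0.83), ([23.0, 177.1], 0.76)]
[0.4269 0.2038 0.0125]
[0.3474 0.3021 0.0125]
```

View pics/w7.png

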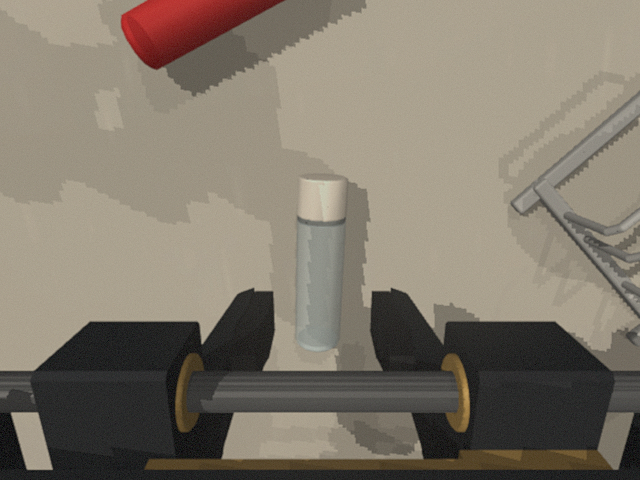

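>>> move_arm([
  [[0,0,0.01,0,0.002,-0.03,0.45],[0,0,0,0,0,-0.018,0.45],[0,0,0,0,0,-0.006,0.45],[0,0,0,0,0,0,0.45]],
])

```text
clock: 12.15
tool_pos: [0.4372, 0.2005, 0.0242]
eef_rot: [0.996, 0.088, 0.008, -0.001]
contact_force: [0.0, -0.7, 0.7]
opening: 0.447
```

```bash
python3 st.py
```

```text
t 12.15 pos [0.4372 0.2005 0.0242] jaw 0.1767 tiltfix [-0.0031  0.0166  0.    ] F [ 0.  -0.7  0.7] op 0.447 q [-0.54  0.93  0.01  2.15 -0.06  0.05 -0.29]
```

>>> move_arm([
  [[0.008,-0.05,0,-0.0075,0,0.0,0.42],[0.008,-0.05,0,0,0,-0.004,0.42],[0,0,0,0,0,0,0.4]],
])

```text
clock: 12.45
tool_pos: [0.4553, 0.2133, 0.0459]
eef_rot: [0.995, 0.087, 0.041, 0.004]
contact_force: [-0.4, 0.8, -0.2]
opening: 0.404
```

```bash
python3 st.py
```

```text
t 12.45 pos [0.4553 0.2133 0.0459] jaw 0.1746 tiltfix [0.0002 0.0815 0.    ] F [-0.4  0.8 -0.2] op 0.404 q [-0.59  0.89  0.05  2.14  0.08  0.04 -0.47]
```

>>> move_arm([
  [[0,0.08,0,-0.013,-0.006,0.03,0.45],[0,0.06,0,-0.013,-0.006,0.02,0.45],[0,0.04,0,0,0,0,0.45],[0,0,0,0,0,0,0.45]],
])

```text
clock: 12.85
tool_pos: [0.4272, 0.2031, 0.1024]
eef_rot: [0.995, 0.09, -0.05, -0.006]
contact_force: [-0.4, -0.9, 0.2]
opening: 0.452
```

```bash
python3 st.py;  python3 - <<'E'
from h import *
w=r.snapshot("wrist");save(w,"w8");np.savez("w8.npz",K=w["K"],T=w["T"])
d=r.find_in(w,"vial_1");print([(x["centre"],x["score"]) for x in d])
for x in d[:2]: print(onz(w,x["centre"],.0125).round(4))
# white cap blob and vial edges
g=cv2.cvtColor(w["frame"],cv2.COLOR_RGB2HSV)
m=((g[...,1]<28)&(g[...,2]>95)).astype(np.uint8);m[:,:200]=0;m[:,460:]=0;m[340:]=0
n,l,s,c=cv2.connectedComponentsWithStats(m)
for i in np.argsort(-s[1:,4])[:3]+1: print(s[i],c[i].round(1))
E
```

```text
t 12.85 pos [0.4272 0.2031 0.1024] jaw 0.1809 tiltfix [-0.003  -0.1015 -0.    ] F [-0.4 -0.9  0.2] op 0.452 q [-0.44  0.78 -0.11  2.05  0.07  0.39 -0.41]
[([245.5, 368.0], 0.69), ([35.7, 252.2], 0.58)]
[0.4442 0.2119 0.0125]
[0.3603 0.3125 0.0125]
[ 344  216   48  120 4024] [365.3 270.4]
[308   0   8  13  42] [311.4   5.6]
[370 194   7   9  30] [373.  198.1]
```

Run:
```python
from h import *
z=np.load("w8.npz");w=dict(K=z["K"],T=z["T"]);f=cv2.cvtColor(cv2.imread("pics/w8.png"),cv2.COLOR_BGR2HSV)
m=((f[...,1]<28)&(f[...,2]>95));
for r0 in(225,250,275,300,325):
    c=np.where(m[r0,330:405])[0]+330;print(r0,c.min(),c.max(),np.median(c), onz(w,[r0,(c.min()+c.max())/2],.0125).round(4))
cv2.imwrite("pics/w8c.png",cv2.resize(cv2.imread("pics/w8.png")[120:380,220:480],None,fx=2.2,fy=2.2))
```

```text
225 350 391 370.5 [0.443  0.2244 0.0125]
250 349 389 369.0 [0.4454 0.2093 0.0125]
275 347 387 367.0 [0.4476 0.1936 0.0125]
300 345 370 357.5 [0.4453 0.1762 0.0125]
325 345 369 357.0 [0.4485 0.1593 0.0125]
```

View pics/w8c.png

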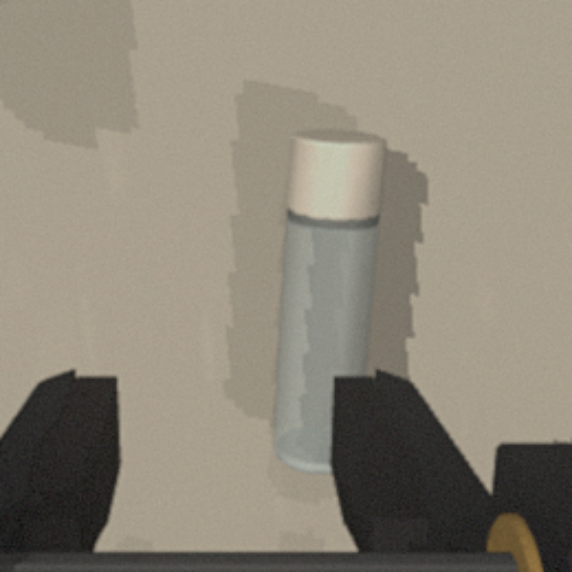

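>>> move_arm([
  [[0,0,-0.03,0.0193,-0.0015,-0.02,0.45],[0,0,0,0,0,-0.02,0.45],[0,0,0,0,0,0,0.45]],
])

```text
clock: 13.25
tool_pos: [0.4436, 0.2021, 0.061]
eef_rot: [0.996, 0.076, -0.051, -0.006]
contact_force: [-1.0, 0.3, 0.3]
opening: 0.448
```

```bash
python3 st.py
```

```text
t 13.25 pos [0.4436 0.2021 0.061 ] jaw 0.1541 tiltfix [-0.004  -0.1019 -0.    ] F [-1.   0.3  0.3] op 0.448 q [-0.43  0.87 -0.1   2.02  0.07  0.34 -0.41]
```

>>> move_arm([
  [[0,0,0,0.003,-0.0005,-0.02,0.45],[0,0,0,0,0,-0.015,0.45],[0,0,0,0,0,0,0.45]],
])

```text
clock: 13.55
tool_pos: [0.4452, 0.2022, 0.0258]
eef_rot: [0.996, 0.078, -0.051, -0.005]
contact_force: [-0.2, -0.0, 0.3]
opening: 0.445
```

```bash
python3 st.py
```

```text
t 13.55 pos [0.4452 0.2022 0.0258] jaw 0.1568 tiltfix [-0.0028 -0.1021 -0.    ] F [-0.2 -0.   0.3] op 0.445 q [-0.43  0.94 -0.09  2.02  0.08  0.27 -0.41]
```

>>> move_arm([
  [[0,0,0,0.001,-0.001,-0.007,0.42],[0,0,0,0,0,0,0.1],[0,0,0,0,0,0,0.1],[0,0,0,0,0,0,0.1],[0,0,0,0,0,0,0.1]],
], force=15)

```text
clock: 14.05
tool_pos: [0.4462, 0.2018, 0.0203]
eef_rot: [0.996, 0.078, -0.05, -0.006]
contact_force: [-0.0, -0.0, -0.9]
opening: 0.279
```

```bash
python3 st.py
```

```text
t 14.05 pos [0.4462 0.2018 0.0203] jaw 0.1578 tiltfix [-0.0034 -0.1006 -0.    ] F [-0.  -0.  -0.9] op 0.279 q [-0.43  0.95 -0.09  2.02  0.08  0.26 -0.41]
```

>>> move_arm([
  [[0,0,0,0,0,0.02,0.1],[0,0,0,0,0,0.04,0.1],[0,0,0,0,0,0.05,0.1],[0,-0.05,0,0.01,-0.02,0.05,0.1],[0,-0.05,0,0.03,-0.035,0,0.1]],
])

```text
clock: 14.55
tool_pos: [0.4833, 0.1529, 0.1813]
eef_rot: [0.997, 0.083, 0.0, -0.003]
contact_force: [1.6, 0.7, -0.4]
opening: 0.278
```

>>> move_arm([
  [[0,0,0,0.03,-0.035,0,0.1],[0,0,0,0.03,-0.04,0,0.1],[0,0,0,0.03,-0.04,0,0.1],[0,0,0,0.02,-0.03,0,0.1],[0,0,0,0,0,0,0.1]],
])

```text
clock: 15.05
tool_pos: [0.5984, -0.0035, 0.1865]
eef_rot: [0.997, 0.082, 0.005, -0.001]
contact_force: [0.7, -0.6, -0.6]
opening: 0.28
```

```bash
python3 st.py
```

```text
t 15.05 pos [ 0.5984 -0.0035  0.1865] jaw 0.1633 tiltfix [-0.0033  0.0102  0.    ] F [ 0.7 -0.6 -0.6] op 0.28 q [ 0.01  0.73 -0.14  1.72  0.14  0.69 -0.04]
```

>>> move_arm([
  [[-0.003,0.01,0.007,-0.001,-0.002,-0.03,0.1],[0,0,0,0,0,-0.04,0.1],[0,0,0,0,0,-0.025,0.1],[0,0,0,0,0,0,0.1]],
])

```text
clock: 15.45
tool_pos: [0.5974, -0.0057, 0.0908]
eef_rot: [0.996, 0.084, 0.002, -0.001]
contact_force: [0.3, -0.6, -0.1]
opening: 0.275
```

```bash
python3 st.py
```

```text
t 15.45 pos [ 0.5974 -0.0057  0.0908] jaw 0.1677 tiltfix [-0.0017  0.0037  0.    ] F [ 0.3 -0.6 -0.1] op 0.275 q [-0.    0.87 -0.11  1.77  0.18  0.5  -0.06]
```

>>> move_arm([
  [[-0.001,0.003,0.002,0,0,-0.02,0.1],[0,0,0,0,0,-0.015,0.1],[0,0,0,0,0,-0.008,0.1],[0,0,0,0,0,0,0.1]],
])

```text
clock: 15.85
tool_pos: [0.5981, -0.003, 0.0497]
eef_rot: [0.996, 0.086, 0.002, -0.001]
contact_force: [-0.5, 0.5, 0.6]
opening: 0.28
```

```bash
python3 st.py
```

```text
t 15.85 pos [ 0.5981 -0.003   0.0497] jaw 0.1721 tiltfix [-0.0024  0.0036  0.    ] F [-0.5  0.5  0.6] op 0.28 q [-0.01  0.94 -0.1   1.78  0.19  0.43 -0.07]
```

>>> move_arm([
  [[0,0,0,-0.001,-0.0025,-0.006,0.1],[0,0,0,0,0,-0.001,0.1],[0,0,0,0,0,0,0.4],[0,0,0,0,0,0,0.4],[0,0,0,0,0,0,0.4]],
])

```text
clock: 16.35
tool_pos: [0.5989, -0.0057, 0.0451]
eef_rot: [0.996, 0.086, 0.004, -0.001]
contact_force: [0.3, -0.5, -0.0]
opening: 0.397
```

```bash
python3 st.py
```

```text
t 16.35 pos [ 0.5989 -0.0057  0.0451] jaw 0.1717 tiltfix [-0.0025  0.0084  0.    ] F [ 0.3 -0.5 -0. ] op 0.397 q [-0.01  0.95 -0.1   1.78  0.19  0.41 -0.07]
```

>>> move_arm([
  [[0,0,0,0,0,0.02,0.4],[0,0,0,0,0,0.04,0.4],[0,0,0,0,0,0.05,0.4],[0,0,0,0,0,0.05,0.4],[0,0,0,-0.01,-0.03,0,0.4]],
])

```text
clock: 16.85
tool_pos: [0.5891, -0.0303, 0.2106]
eef_rot: [0.996, 0.09, 0.005, -0.003]
contact_force: [-0.1, 0.1, 0.1]
opening: 0.4
```

Run:
```python
from h import *
w=r.snapshot("wrist");save(w,"w9");np.savez("w9.npz",K=w["K"],T=w["T"])
d=r.find_in(w,"vial_1");print([(x["centre"],x["score"]) for x in d])
A=R.from_euler("z",.17).as_matrix()
for x in d[:2]: print(((onz(w,x["centre"],.026)-[.5434,-.015,0])@A).round(4))
```

```text
[([182.5, 284.8], 0.81)]
[0.014  0.0034 0.026 ]
```

>>> move_arm([
  [[0,0,0,-0.01,-0.035,0,0.4],[0,0,0,-0.01,-0.045,0,0.4],[0,0,0,-0.01,-0.045,0,0.4],[0,0,0,-0.01,-0.045,0,0.4],[0,0,0,-0.01,-0.045,0,0.4]],
])

```text
clock: 17.45
tool_pos: [0.5324, -0.2514, 0.2045]
eef_rot: [0.996, 0.091, -0.002, -0.003]
contact_force: [0.4, -0.3, 0.2]
opening: 0.403
```

```bash
python3 st.py
```

```text
t 17.45 pos [ 0.5324 -0.2514  0.2045] jaw 0.1822 tiltfix [-0.0056 -0.004  -0.    ] F [ 0.4 -0.3  0.2] op 0.403 q [ 0.48  0.7  -0.2   1.72  0.19  0.75  0.37]
```

Vial 1 rests at the gate (tray x≈14–17, y≈3 mm). On to the second vial.

>>> move_arm([
  [[0.004,0.004,0,-0.01,-0.035,0,0.4],[0,0,0,-0.01,-0.035,0,0.4],[0,0,0,-0.005,-0.03,0,0.4],[0,0,0,0,0,0,0.4]],
])

```text
clock: 17.85
tool_pos: [0.5004, -0.3637, 0.2015]
eef_rot: [0.996, 0.084, -0.007, -0.004]
contact_force: [-0.9, -0.3, 0.8]
opening: 0.396
```

```bash
python3 st.py
python3 - <<'E'
from h import *
w=r.snapshot("wrist");save(w,"w10");np.savez("w10.npz",K=w["K"],T=w["T"])
for n,z in(("vial_1",.0125),("reagent_1",.06),("steel_cup",.04)):
    for x in r.find_in(w,n)[:3]: print(n,np.round(x["centre"]),round(x["score"],2),onz(w,x["centre"],z).round(4))
f=w["frame"][60:380,180:580];save(w,"w10c",cv2.resize(f,(800,640),interpolation=cv2.INTER_CUBIC)[:600])
E
```

```text
t 17.85 pos [ 0.5004 -0.3637  0.2015] jaw 0.1688 tiltfix [-0.0069 -0.0148 -0.    ] F [-0.9 -0.3  0.8] op 0.396 q [ 0.67  0.75 -0.21  1.62  0.2   0.82  0.54]
vial_1 [200. 336.] 0.6 [ 0.5075 -0.3506  0.0125]
reagent_1 [242. 429.] 0.96 [ 0.5775 -0.3608  0.06  ]
steel_cup [313. 342.] 0.92 [ 0.5274 -0.4379  0.04  ]
```

View pics/w10c.png

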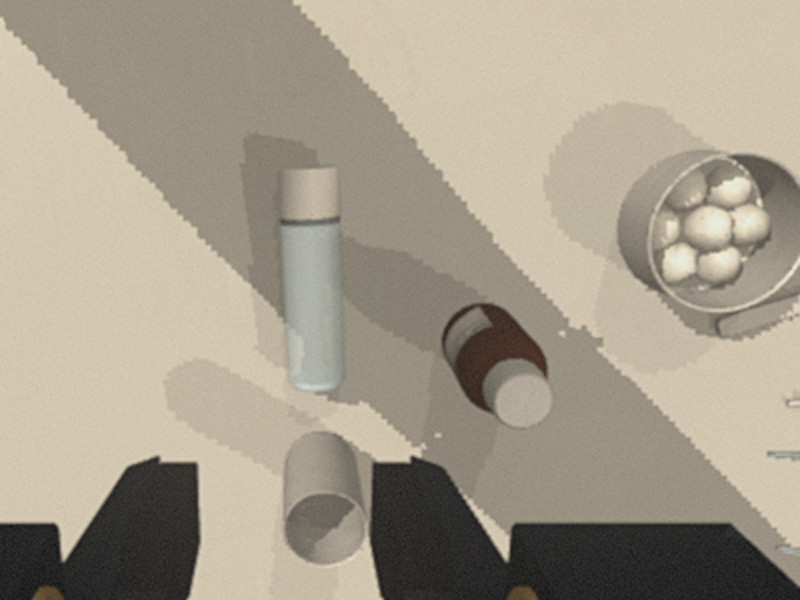

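Run:
```python
from h import *
z=np.load("w10.npz");w=dict(K=z["K"],T=z["T"])
a=onz(w,[145,334.5],.0125);b=onz(w,[253,338],.0125);print(a,b,(a+b)/2,np.linalg.norm(a-b),"yaw",np.arctan2(-(a-b)[0],(a-b)[1]))
print("cap top",onz(w,[256.5,440],.075),"cap left edge",onz(w,[256,421.5],.075),"cup top",onz(w,[324,342],.064))
```

```text
[ 0.49825922 -0.30662499  0.0125    ] [ 0.5173328 -0.3958653  0.0125   ] [ 0.50779601 -0.35124514  0.0125    ] 0.09125587429404833 yaw 0.21056461618268463
cap top [ 0.58252168 -0.36557544  0.075     ] cap left edge [ 0.56974128 -0.36742764  0.075     ] cup top [ 0.52620564 -0.43512397  0.064     ]
```

>>> move_arm([
  [[0.009,-0.066,0.04,0.0065,0.0125,-0.02,0.4],[0.009,-0.066,0,0,0,-0.03,0.4],[0,0,0,0,0,-0.04,0.4],[0,0,0,0,0,0,0.4]],
])

```text
clock: 18.45
tool_pos: [0.5163, -0.3336, 0.112]
eef_rot: [0.991, 0.117, 0.066, -0.01]
contact_force: [-1.0, 0.5, 0.3]
opening: 0.401
```

```bash
python3 st.py
```

```text
t 18.45 pos [ 0.5163 -0.3336  0.112 ] jaw 0.2341 tiltfix [-0.0357  0.1291  0.    ] F [-1.   0.5  0.3] op 0.401 q [ 0.7   0.84 -0.26  1.79  0.22  0.44  0.57]
```

>>> move_arm([
  [[-0.011,0.012,-0.024,-0.009,-0.0175,-0.01,0.4],[0,0,0,0,0,-0.02,0.4],[0,0,0,0,0,0,0.4]],
])

```text
clock: 18.75
tool_pos: [0.51, -0.3517, 0.0846]
eef_rot: [0.992, 0.106, 0.061, -0.003]
contact_force: [0.2, 0.6, -0.9]
opening: 0.4
```

```bash
python3 st.py
```

```text
t 18.75 pos [ 0.51   -0.3517  0.0846] jaw 0.2131 tiltfix [-0.0183  0.1205  0.    ] F [ 0.2  0.6 -0.9] op 0.4 q [ 0.7   0.89 -0.22  1.79  0.23  0.4   0.56]
```

>>> move_arm([
  [[0,0,0,-0.003,0.0005,-0.02,0.4],[0,0,0,0,0,-0.02,0.4],[0,0,0,0,0,0,0.4]],
])

```text
clock: 19.05
tool_pos: [0.5103, -0.3551, 0.0494]
eef_rot: [0.992, 0.105, 0.064, 0.001]
contact_force: [-0.1, 1.1, 0.7]
opening: 0.398
```

```bash
python3 st.py
```

```text
t 19.05 pos [ 0.5103 -0.3551  0.0494] jaw 0.2123 tiltfix [-0.0106  0.1271  0.    ] F [-0.1  1.1  0.7] op 0.398 q [ 0.68  0.94 -0.19  1.79  0.25  0.32  0.56]
```

>>> move_arm([
  [[0.014,0.01,0,-0.003,0.004,-0.008,0.4],[0,0,0,0,0,0,0.4],[0,0,0,0,0,0,0.4]],
])

```text
clock: 19.35
tool_pos: [0.5094, -0.3528, 0.0452]
eef_rot: [0.993, 0.104, 0.061, -0.004]
contact_force: [0.1, -0.4, -0.1]
opening: 0.404
```

```bash
python3 st.py
```

```text
t 19.35 pos [ 0.5094 -0.3528  0.0452] jaw 0.2099 tiltfix [-0.0215  0.1211  0.    ] F [ 0.1 -0.4 -0.1] op 0.404 q [ 0.69  0.95 -0.2   1.79  0.25  0.33  0.56]
```

>>> move_arm([
  [[0.002,0.003,0,-0.0025,0.002,-0.009,0.4],[0,0,0,-0.001,0.001,-0.008,0.4],[0,0,0,0,0,0,0.4]],
])

```text
clock: 19.65
tool_pos: [0.5064, -0.3502, 0.0286]
eef_rot: [0.993, 0.104, 0.061, -0.005]
contact_force: [-1.1, -0.2, -0.7]
opening: 0.403
```

```bash
python3 st.py
```

```text
t 19.65 pos [ 0.5064 -0.3502  0.0286] jaw 0.2096 tiltfix [-0.0223  0.1199  0.    ] F [-1.1 -0.2 -0.7] op 0.403 q [ 0.68  0.98 -0.19  1.8   0.25  0.29  0.55]
```

>>> move_arm([
  [[0,0,0,0.001,-0.0005,-0.009,0.4],[0,0,0,0,0,0,0.4],[0,0,0,0,0,0,0.4]],
])

```text
clock: 19.95
tool_pos: [0.5072, -0.3504, 0.0181]
eef_rot: [0.993, 0.104, 0.061, -0.005]
contact_force: [0.1, 0.0, 0.2]
opening: 0.401
```

```bash
python3 st.py
```

```text
t 19.95 pos [ 0.5072 -0.3504  0.0181] jaw 0.2097 tiltfix [-0.0228  0.1191  0.    ] F [0.1 0.  0.2] op 0.401 q [ 0.68  0.99 -0.18  1.8   0.25  0.28  0.55]
```

>>> move_arm([
  [[0,0,0,0,0,0,0.1],[0,0,0,0,0,0,0.1],[0,0,0,0,0,0,0.1],[0,0,0,0,0,0,0.1]],
], force=15)

```text
clock: 20.35
tool_pos: [0.5073, -0.3506, 0.0183]
eef_rot: [0.993, 0.104, 0.061, -0.005]
contact_force: [-0.5, 0.2, -1.3]
opening: 0.276
```

```bash
python3 st.py
```

```text
t 20.35 pos [ 0.5073 -0.3506  0.0183] jaw 0.2096 tiltfix [-0.0227  0.1193  0.    ] F [-0.5  0.2 -1.3] op 0.276 q [ 0.68  0.99 -0.18  1.8   0.25  0.28  0.55]
```

>>> move_arm([
  [[0,0,0,0,0,0.02,0.1],[0,0,0,0,0,0.04,0.1],[0,0,0,0,0,0.05,0.1],[-0.011,0.06,-0.02,0,0.02,0.05,0.1],[-0.011,0.06,-0.02,0.01,0.035,0.02,0.1]],
])

```text
clock: 20.85
tool_pos: [0.5088, -0.3023, 0.1966]
eef_rot: [0.997, 0.076, -0.007, 0.0]
contact_force: [0.9, 0.1, -1.2]
opening: 0.281
```

>>> move_arm([
  [[0,0,0,0.013,0.04,0,0.1],[0,0,0,0.014,0.045,0,0.1],[0,0,0,0.014,0.045,0,0.1],[0,0,0,0.014,0.045,0,0.1],[0,0,0,0.014,0.04,0,0.1]],
])

```text
clock: 21.35
tool_pos: [0.5829, -0.0821, 0.2035]
eef_rot: [0.997, 0.073, -0.001, 0.004]
contact_force: [0.5, 0.5, -0.3]
opening: 0.277
```

```bash
python3 st.py
```

```text
t 21.35 pos [ 0.5829 -0.0821  0.2035] jaw 0.147 tiltfix [ 0.0076 -0.0011  0.    ] F [ 0.5  0.5 -0.3] op 0.277 q [ 0.14  0.7  -0.14  1.73  0.15  0.73  0.07]
```

>>> move_arm([
  [[0.007,0,0.02,0.015,0.04,0,0.1],[0,0,0,0.013,0.036,-0.02,0.1],[0,0,0,0,0,-0.03,0.1],[0,0,0,0,0,-0.02,0.1],[0,0,0,0,0,0,0.1]],
])

```text
clock: 21.85
tool_pos: [0.6144, 0.0108, 0.1335]
eef_rot: [0.996, 0.092, 0.003, -0.004]
contact_force: [-1.1, 0.3, -0.8]
opening: 0.273
```

```bash
python3 st.py
```

```text
t 21.85 pos [0.6144 0.0108 0.1335] jaw 0.1837 tiltfix [-0.008  0.006  0.   ] F [-1.1  0.3 -0.8] op 0.273 q [-0.02  0.82 -0.13  1.7   0.15  0.62 -0.04]
```

>>> move_arm([
  [[-0.008,0.006,-0.014,-0.002,-0.014,-0.01,0.1],[0,0,0,0,0,-0.015,0.1],[0,0,0,0,0,0,0.1]],
])

```text
clock: 22.15
tool_pos: [0.6128, -0.0062, 0.1085]
eef_rot: [0.997, 0.083, 0.001, 0.001]
contact_force: [-1.5, 0.0, -0.9]
opening: 0.276
```

```bash
python3 st.py
```

```text
t 22.15 pos [ 0.6128 -0.0062  0.1085] jaw 0.1664 tiltfix [0.002  0.0016 0.    ] F [-1.5  0.  -0.9] op 0.276 q [-0.    0.86 -0.11  1.72  0.16  0.57 -0.05]
```

>>> move_arm([
  [[0.002,0.001,0.004,0,0.003,-0.02,0.1],[0,0,0,0,0,-0.02,0.1],[0,0,0,0,0,-0.014,0.1],[0,0,0,0,0,0,0.1]],
])

```text
clock: 22.55
tool_pos: [0.6148, -0.0064, 0.0549]
eef_rot: [0.997, 0.083, 0.003, 0.001]
contact_force: [-0.3, -0.3, 0.3]
opening: 0.276
```

```bash
python3 st.py
```

```text
t 22.55 pos [ 0.6148 -0.0064  0.0549] jaw 0.1657 tiltfix [0.0011 0.0057 0.    ] F [-0.3 -0.3  0.3] op 0.276 q [-0.01  0.94 -0.1   1.73  0.18  0.47 -0.06]
```

>>> move_arm([
  [[0,0.005,0.004,-0.002,0.003,-0.012,0.1],[0,0,0,0,0,0,0.1],[0,0,0,0,0,0,0.4],[0,0,0,0,0,0,0.4],[0,0,0,0,0,0,0.4]],
])

```text
clock: 23.05
tool_pos: [0.6145, -0.0033, 0.0445]
eef_rot: [0.996, 0.085, 0.002, 0.001]
contact_force: [0.6, 0.1, 0.2]
opening: 0.398
```

```bash
python3 st.py
```

```text
t 23.05 pos [ 0.6145 -0.0033  0.0445] jaw 0.1694 tiltfix [0.0009 0.0045 0.    ] F [0.6 0.1 0.2] op 0.398 q [-0.02  0.96 -0.09  1.73  0.18  0.46 -0.06]
```

>>> move_arm([
  [[0,0,0,0,0,0.015,0.4],[0,0,0,0,0,0.04,0.4],[0,0,0,0,0,0.05,0.4],[0,0,0,-0.02,0,0.04,0.4],[0,0,0,-0.03,0,0,0.4]],
])

```text
clock: 23.55
tool_pos: [0.5671, -0.0029, 0.1988]
eef_rot: [0.996, 0.084, 0.006, 0.001]
contact_force: [-0.2, 0.8, -0.4]
opening: 0.399
```

>>> move_arm([
  [[0,0,0,0,0,0,0.4],[0,0,0,0,0,0,0.4],[0,0,0,0,0,0,0.4]],
])

```text
clock: 23.85
tool_pos: [0.5648, -0.0034, 0.2036]
eef_rot: [0.996, 0.084, 0.008, 0.001]
contact_force: [0.6, -0.1, 1.0]
opening: 0.401
```

```bash
python3 st.py
python3 - <<'E'
from h import *
w=r.snapshot("wrist");save(w,"w11");np.savez("w11.npz",K=w["K"],T=w["T"])
A=R.from_euler("z",.17).as_matrix()
for x in r.find_in(w,"vial_1")[:4]: print(np.round(x["centre"]),round(x["score"],2),((onz(w,x["centre"],.027)-[.5434,-.015,0])@A).round(4))
f=w["frame"][90:350,230:530];save(w,"w11c",cv2.resize(f,None,fx=2.3,fy=2.3,interpolation=cv2.INTER_CUBIC))
E
```

```text
t 23.85 pos [ 0.5648 -0.0034  0.2036] jaw 0.1691 tiltfix [0.0007 0.0155 0.    ] F [ 0.6 -0.1  1. ] op 0.401 q [ 0.    0.66 -0.14  1.81  0.14  0.66 -0.04]
[218. 310.] 0.9 [0.0157 0.0052 0.027 ]
[225. 339.] 0.72 [ 0.0399 -0.0007  0.027 ]
```

Run:
```python
from h import *
z=np.load("w11.npz");w=dict(K=z["K"],T=z["T"]);im=cv2.imread("pics/w11.png");g=cv2.cvtColor(im,cv2.COLOR_BGR2GRAY)
A=R.from_euler("z",.17).as_matrix();o=np.array([.5434,-.015,0])
for l in cv2.createLineSegmentDetector().detect(g)[0][:,0]:
    if not(240<min(l[0],l[2]) and max(l[0],l[2])<400 and abs(l[3]-l[1])>25 and max(l[1],l[3])<330 and min(l[1],l[3])>110): continue
    a,b=[(onz(w,[p[1],p[0]],.03)-o)@A for p in(l[:2],l[2:])]
    a2,b2=[(onz(w,[p[1],p[0]],.084)-o)@A for p in(l[:2],l[2:])]
    d=a-b;print(l.round(),"z30:",(a*1e3).round()[:2],(b*1e3).round()[:2],"z84 x:",(a2*1e3).round()[:2],(b2*1e3).round()[:2],"ang",np.arctan(d[0]/d[1]).round(3))
t=r.snapshot("top")
for n,zz in(("reagent_1",.07),("steel_cup",.06),("petri_1",.015),("bottle_4",.1),("cap_1",.028),("vial_1",.027)):
    print(n,[(onz(t,x["centre"],zz).round(3)[:2].tolist(),round(x["score"],2)) for x in r.find_in(t,n)[:3]])
```

```text
[278. 289. 279. 326.] z30: [-11. -56.] [-12. -91.] z84 x: [ -6. -32.] [ -6. -60.] ang 0.015
[297. 294. 296. 323.] z30: [  5. -61.] [  2. -89.] z84 x: [  7. -36.] [  6. -58.] ang 0.08
[292. 252. 288. 153.] z30: [  1. -23.] [-0. 57.] z84 x: [ 4. -4.] [ 3. 62.] ang -0.012
[307. 159. 306. 119.] z30: [14. 53.] [14. 82.] z84 x: [15. 58.] [15. 83.] ang -0.002
[279. 247. 280. 287.] z30: [-10. -18.] [-10. -54.] z84 x: [-4. -0.] [ -5. -30.] ang 0.005
[298. 326. 301. 294.] z30: [  5. -91.] [  8. -61.] z84 x: [  7. -60.] [ 10. -36.] ang 0.102
[294. 324. 292. 253.] z30: [  1. -90.] [  1. -24.] z84 x: [  4. -59.] [ 4. -5.] ang -0.002
[271. 152. 272. 196.] z30: [-13.  58.] [-14.  24.] z84 x: [-7. 63.] [-8. 35.] ang 0.013
[309. 124. 310. 152.] z30: [16. 78.] [16. 58.] z84 x: [17. 80.] [17. 63.] ang 0.004
[273. 211. 275. 256.] z30: [-14.  12.] [-13. -26.] z84 x: [-8. 25.] [-7. -6.] ang -0.008
[327. 201. 325. 279.] z30: [30. 20.] [ 28. -47.] z84 x: [28. 32.] [ 27. -24.] ang 0.029
[278. 259. 276. 222.] z30: [-11. -29.] [-11.   3.] z84 x: [-6. -9.] [-6. 17.] ang -0.001
[320. 267. 321. 221.] z30: [ 24. -36.] [25.  4.] z84 x: [ 24. -15.] [24. 18.] ang 0.02
[351. 231. 354. 202.] z30: [49. -5.] [51. 19.] z84 x: [44. 11.] [46. 31.] ang 0.077
reagent_1 [([0.582, -0.354], 0.49)]
steel_cup [([0.563, 0.043], 0.72), ([0.522, -0.426], 0.49), ([0.576, -0.349], 0.23)]
petri_1 [([0.59, 0.045], 0.41)]
bottle_4 [([0.717, 0.203], 0.66)]
cap_1 [([0.762, -0.095], 0.7)]
vial_1 [([0.373, 0.313], 0.71), ([0.602, 0.052], 0.16)]
```

```bash
python3 -c "
from plant import r
print(r.finish_job())"
```

```text
the job is handed in; nothing more can be done
None
```

I hung the gate on both pintles, shut behind the keeper lip, and let go of it. Both vials now lie crosswise in the tray, one behind the other against the gate. I handed the job in at about 24 s of the 72 s allowed; it reports no verdict.

**Last checks**
- **Gate:** the wrist picture after release showed it seated on the pintles with its free end behind the keeper. At the end its top edges still measured within about 0.02 rad of the tray axis.
- **Vials:** they measured x ≈ 16 and 40 mm, and y ≈ 5 and -1 mm in the tray frame. Their shared edge was within about 0.03 rad of crosswise, though one short edge on the second vial read 0.08 rad. All are inside the limits. Their height was assumed when working these out, not measured.
- **Bystanders:** the top view put the reagent bottle, steel cup and culture bottle within about 15 mm of my first rough estimates.

**What went wrong or was not checked**
- My first try at the left vial met a wrist joint limit and rolled it about 15 mm. I found it again and gripped it with a tilted tool.
- In the last top view the arm covered the tray, so the detector found neither tray vial and gave a false position for the petri dish. I never touched the dish.
- I had no measured start position for cap_1, and did not re-measure the swab tin or film roll. None of the three was touched.
- I had used all 12 picture views, so the final state was checked by numbers only.

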